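# Draw the bottom tile from the magazine and lay it in the kiln setter

### The arm

A 6-joint arm with a two-finger parallel gripper is mounted at the origin on the work surface. World frame = base frame: x ahead of the robot, y to its left, z up, the work surface at z = 0. Lengths are in m, angles in rad, forces in N, time in s.
With the tool pointing down it reaches from about 0.275 to 1 m from the base axis. Payload 8.4 kg.
Tool frame: the origin (TCP) lies on the centre line of the jaws, within the pads' length; the fingertips stand 17 mm ahead of it and the grasp point (between the pads) lies 2 mm behind it (bot.tcp_to_tips is the y of the fingertips in the tool frame, in m); y points along the fingers, z is the direction in which the jaws open and shut, and the axes are right-handed (so a half turn about y gives the same grasp; the last joint's range is limited). The gripper opens to 85 mm and grips with 20 to 120 N. Pads are 22 mm wide; open, the fingers measure 114 mm over their backs; the gripper's body (76 mm by 85 mm) begins 54 mm behind the grasp point. The pads swing forward as they close: fully open they stand 13 mm farther back than shut.
Start: joints at [1.208, 0.353, 1.633, -0, 1.155, -0.002], TCP at [0.221, 0.585, 0.248] pointing down, gripper open.
Joint ranges: [-2.63, 2.63], [-0.92, 2.1], [0.06, 2.66], [-1.3, 4.44], [0, 2.69], [-3.02, 3.02]. Speed limits (rad/s): [2.22, 2.22, 2.79, 3.14, 3.14, 3.14].

### API

Orientations are given as a unit quaternion [x, y, z, w].
In Python, from workcell import bot, hand, kinematics, get_obs, vision, hand_in gives the robot as it stands. The module is installed in compiled form; this text tells all that it offers. Calls block until the motion is done:
- bot.reach(position, orientation): joint-space move of the TCP to a pose.
- bot.servo_line(position, ori=None, velocity=0.15): straight line of the TCP; ori=None keeps the orientation; velocity is the mean speed in m/s.
- bot.goto_joints(angles): joint-space move.
- hand.move_gripper(opening, strength=None): finger opening in m; strength is the grip in N (None keeps the last); returns when the fingers have stopped.
- bot.dwell(seconds).
- kinematics.solve_ik(position, orientation): joint angles nearest the present ones, or None.
- get_obs(): the state.
- vision.read_camera(name): name is "side" or "top"; returns a dict with "frame" (480x640x3 uint8, red, green, blue), "intrinsics" (3x3 intrinsics, pixels), "dist" ([k1, k2, p1, p2, k3] as OpenCV has them; the pictures are not rectified), "view" (4x4, takes a point from world to camera coordinates). Camera axes: x right, y down, z forward; pixel columns grow to the right and rows downward; lengths in m; the calibration is good to about 2 mm. A picture is of the moment at which its call begins. There is no depth.
A pose or a line that the arm cannot do raises bot.IKError and nothing moves.
- hand_in(): hands the job in, once; it reports no verdict.
The state is a dict: "time_s": time; "joint_pos": joint angles; "joint_vel": joint speeds; "joint_efforts": joint torques, N m; "position": TCP position; "orientation": TCP orientation; "wrist_force": force on the tool from outside, world axes, zero at the start; "ft_torque": the same for the moment, N m; "gripper_width": finger opening in m.
Only numpy, scipy, OpenCV 4.12 (cv2) and the standard library are available. Lean on these libraries where they do the work, as an engineer would, in place of code of your own. Each camera call takes 0.05 s, during which the arm holds its last target. There are 200 camera calls.

### The job

Draw the bottom tile out through the mouth of the tile magazine, so that the tiles above it settle down squarely onto the bed, and lay it flat, same face up, fully down inside the one kiln setter that is still empty. The setter's high corner walls leave only the middle of the tile's long sides open to fingers; bisque chips, so set the tile down, never let it drop. Leave everything else where it stands.

Things in the scene. Friction and masses are not known exactly. Their poses are not given: they have to be found in the camera images.
- magazine: tile magazine fixed to the bench: a grey bed block 22 mm high, 150 mm wide, from x = -74 to +102 mm, with four upright aluminium corner angles round a stack of four flat tiles, long side along x. Origin on the bench under the stack's centre; -x points out of the mouth, +x to the tall rear angles (210 mm). Front angles: x = -80 to -52 mm, outer faces at y = +-37 mm, tops 92 mm above the bench
- magazine_bed (a point): point on the bed's top, 22 mm above the bench, under the stack's centre; axes as the magazine's. The front angles' flanges keep the upper tiles back but end 21 mm above the bed, so that only the bottom tile can pass under them, straight along -x. Play 1.8 mm each side, 2 mm front and back
- tile_1: bottom tile of the magazine, plain bisque, 150 mm long (x), 64 mm wide (y), 16 mm thick (z), about 0.26 kg; origin at the centre of its underside. It starts part drawn: its -x end stands some 51 mm out beyond the front angles (56 mm farther than the tiles above), the bench 22 mm below it. The stack rests on it until it is drawn out; the pull takes 5 to 8 N
- tile_2: second tile of the stack, alike, 150 mm long (x), 64 mm wide (y), 16 mm thick (z), about 0.26 kg; origin at the centre of its underside
- tile_3: third tile of the stack, alike, 150 mm long (x), 64 mm wide (y), 16 mm thick (z), about 0.26 kg; origin at the centre of its underside
- tile_4: top tile of the stack, alike, 150 mm long (x), 64 mm wide (y), 16 mm thick (z), about 0.26 kg; origin at the centre of its underside. The stack's top is 86 mm above the bench at the start, 70 mm when it has dropped
- setter_a: the empty kiln setter, a buff cradle fixed on the bench, 170 mm long (x), 83 mm wide (y), origin under its centre. Floor 12 mm thick; four L-shaped corner walls 8 mm thick rise 26 mm above it and leave 154 x 67.4 mm inside. Along each long side they run from 30 mm off the middle to the end: a gap 60 mm long is open at mid-length, where the floor too is cut back to 52 mm wide
- setter_a_floor (a point): centre of the empty setter's floor, 12 mm above the bench; axes as the setter's. A tile laid in has its origin here, either end first. The bench in front of the mouth, round x = 0.48, y = 0.02 m from the robot's base, is always clear for a tile
- setter_b: a kiln setter like setter_a, holding tile_b; the three setters stand in a row, in any order
- setter_c: a kiln setter like setter_a, holding tile_c
- tile_b: tile lying in setter_b, 150 mm long (x), 64 mm wide (y), 16 mm thick (z), about 0.26 kg; origin at the centre of its underside
- tile_c: tile lying in setter_c, 150 mm long (x), 64 mm wide (y), 16 mm thick (z), about 0.26 kg; origin at the centre of its underside
- pigment_bowl: loose white bowl with dark pigment, 110 mm across, 52 mm high, origin under its centre; stands to the far side of the clear bench between magazine and setters
- bottle_vase: loose long-necked bisque vase, 104 mm across, 215 mm high, origin under its centre, behind the setters
- lidded_jar: loose blue and white lidded jar, 96 mm across, 99 mm high, origin under its centre, at the near left
- foot_up_bowl: loose upturned bisque bowl, 124 mm across, 64 mm high, origin under its centre, at the near right
- brush: loose brush lying on the bench behind the setters, about 200 mm long (x), 12 mm thick, origin near its middle on the bench
- brush_pot: loose pot of brushes, 72 mm across, about 240 mm high with the brushes, origin under its centre, at the left
Mind the look-alikes: they are no part of the job. Leave any purple look-alike of the tile_1 alone.

How it is judged:
By the outcome, as a careful person would: the job done as asked, in the order asked, and still so for the second after the job is handed in, with the robot touching nothing.
It also fails if it takes over 51 s, if anything falls off the work surface, if the arm or the gripper's body presses on something with over 40 N, if the wrist force passes 120 N, or if a joint passes its speed limit or range.

## Working session

There is one attempt and no reset: what is moved stays moved. The work goes in short steps, each a Python script; the robot and the scene stay as the last script left them, time stands still between calls to the robot, and variables do not carry over. Pictures are saved under pics/ and viewed, about 8 in all and at most 12, crops included, and the job is handed in when it is done.

```bash
mkdir -p pics; python3 - <<'E'
from workcell import *
import cv2,numpy as np,pickle
o=get_obs();print(o)
for n in("top","side"):
    c=vision.read_camera(n);pickle.dump(c,open(n+"0.pkl","wb"))
    print(n,np.round(c["intrinsics"],1).tolist(),c["dist"],np.round(c["view"],4).tolist())
    cv2.imwrite(f"pics/{n}0.png",c["frame"][:,:,::-1])
E
```

```text
{'time_s': 0.0, 'joint_pos': array([ 1.20759386e+00,  3.53613508e-01,  1.63409627e+00, -1.54450690e-05,
        1.15520518e+00, -2.42180760e-03]), 'joint_vel': array([ 0.00143641, -0.00023446, -0.00148094,  0.00098003,  0.00042525,
        0.00046991]), 'joint_efforts': array([ 4.55998861e-04, -6.05255485e+01, -3.42073417e+01,  1.45182707e-04,
        9.42239247e-03, -4.64946515e-05]), 'position': array([0.220492 , 0.5843544, 0.2475995]), 'orientation': array([ 0.69609395, -0.12694244,  0.12678228, -0.6951727 ]), 'wrist_force': array([-0.12222492, -0.25462763,  0.0237543 ]), 'ft_torque': array([-0.02932036, -0.02365376, -0.00113615]), 'gripper_width': 0.08555451295805061}
top [[498.9, 0.0, 327.9], [0.0, 498.9, 241.2], [0.0, 0.0, 1.0]] [-0.06766464  0.          0.          0.          0.        ] [[0.0254, -0.9995, -0.0186, 0.0343], [-0.9934, -0.0231, -0.1123, 0.5519], [0.1118, 0.0213, -0.9935, 1.1855], [0.0, 0.0, 0.0, 1.0]]
side [[490.0, 0.0, 325.2], [0.0, 490.0, 238.5], [0.0, 0.0, 1.0]] [-0.10382442  0.          0.          0.          0.        ] [[0.9744, -0.2246, 0.0126, -0.528], [-0.1626, -0.7421, -0.6503, 0.1648], [0.1555, 0.6315, -0.7596, 0.9796], [0.0, 0.0, 0.0, 1.0]]
```

View pics/top0.png

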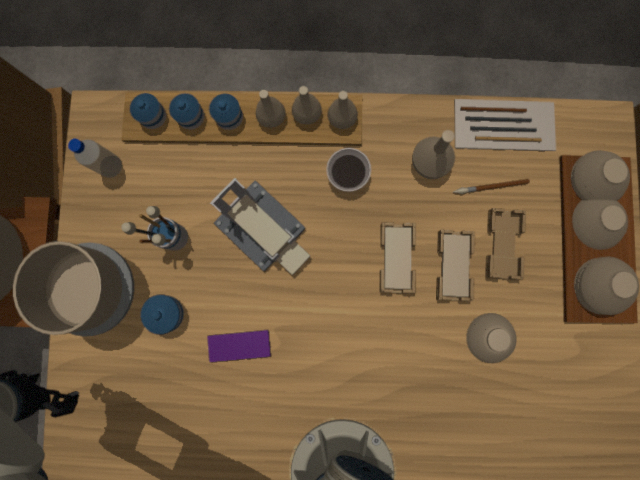

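View pics/side0.png

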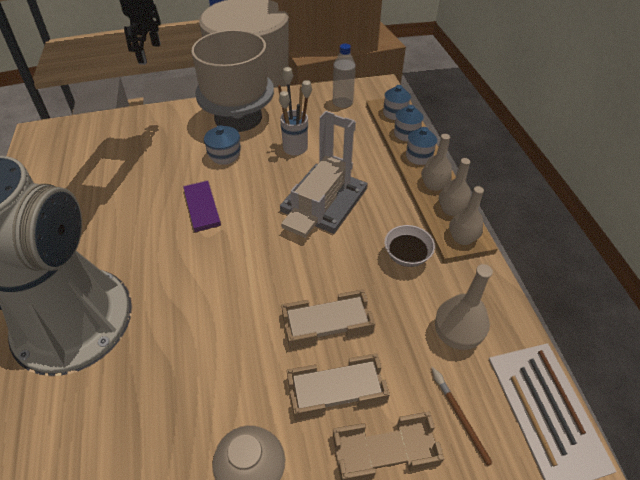

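The look-alikes, by top-view pixel, are:
- the tile sticking out of the magazine mouth (295,260), which is tile_1
- the stack's top tile (262,225)
- the purple tile (239,346), to be left alone
- the filled setters at (398,258) and (455,265)

The empty setter is at (505,245) in the top view and (387,450) in the side view. I'll check both choices in close crops.

```bash
cat > h.py <<'E'
import cv2,numpy as np,pickle
def crop(c,x,y,w,h,s): return cv2.resize(c["frame"][y:y+h,x:x+w,::-1],None,fx=s,fy=s,interpolation=cv2.INTER_CUBIC)
def proj(c,P):
    V=c["view"];r=cv2.Rodrigues(V[:3,:3])[0]
    return cv2.projectPoints(np.atleast_2d(np.array(P,float)),r,V[:3,3],c["intrinsics"],c["dist"])[0][:,0]
def ray(c,px,z):
    V=c["view"];n=cv2.undistortPoints(np.array([[px]],float),c["intrinsics"],c["dist"])[0,0]
    R=V[:3,:3];o=-R.T@V[:3,3];d=R.T@np.array([*n,1]);return (o+d*(z-o[2])/d[2])[:2]
E
python3 - <<'E'
from h import *
t=pickle.load(open("top0.pkl","rb"));s=pickle.load(open("side0.pkl","rb"))
# top mag: x205-315,y170-280 ; setter 475-535,195-295
a=crop(t,205,175,110,100,6);b=crop(s,270,100,110,150,4)
cv2.imwrite("pics/c1.png",a)
cv2.imwrite("pics/c2.png",np.hstack([crop(t,480,200,50,90,5),np.zeros((450,10,3),np.uint8),crop(s,325,410,125,70,4.0)if 0 else cv2.copyMakeBorder(crop(s,325,405,125,75,4),0,150,0,0,0)]))
cv2.imwrite("pics/c3.png",b)
E
```

```text
(no output)
```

View pics/c1.png

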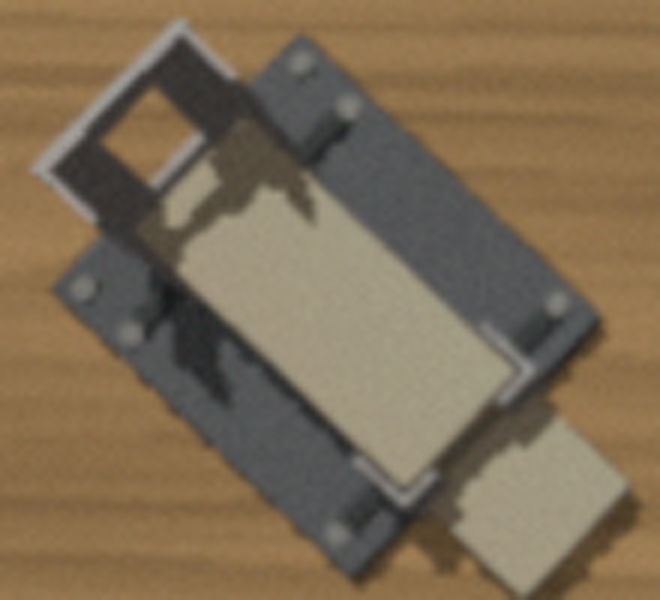

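View pics/c2.png

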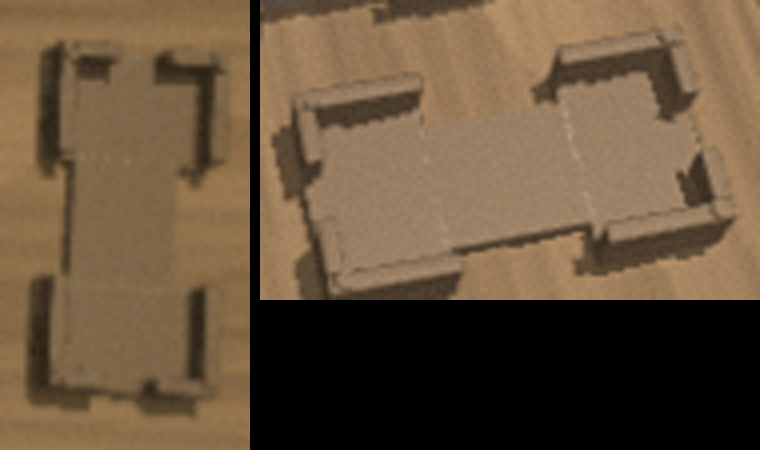

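View pics/c3.png

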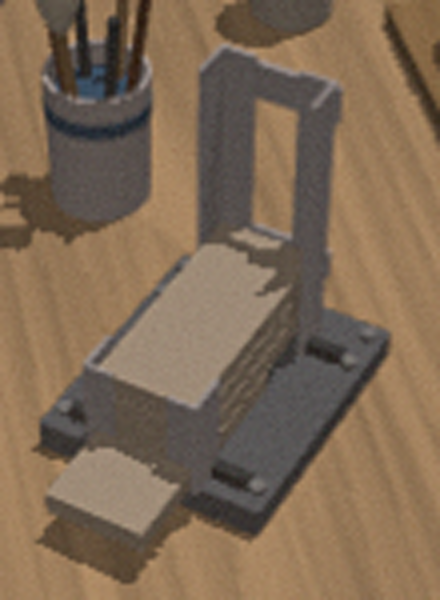

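The top crop shows tile_1 (bisque, not purple) under the front angles, with its free-end corners at crop (632,485) and (525,598). The setter crop confirms it is empty, with its floor visible. Next I fit both poses to the read corners.

```bash
cat > fit.py <<'E'
from h import *
from scipy.optimize import least_squares
t=pickle.load(open("top0.pkl","rb"));s=pickle.load(open("side0.pkl","rb"))
def T(p,L):
    L=np.array(L,float)/1000;c,sn=np.cos(p[2]),np.sin(p[2])
    return np.c_[p[0]+c*L[:,0]-sn*L[:,1],p[1]+sn*L[:,0]+c*L[:,1],L[:,2]]
def px(a,off,sc): return (np.array(a,float)+.5)/sc-.5+np.array(off)
def fit(obs,p0):
    f=lambda p:np.concatenate([(proj(c,T(p,L))-P).ravel() for c,L,P in obs])
    r=least_squares(f,p0,loss="soft_l1");return r.x,np.round(f(r.x).reshape(-1,2),1)
mt=([[102,-75,22],[-74,-75,22],[-74,75,22],[102,75,22],[-80,-37,92],[-80,37,92],[-131,-32,38],[-131,32,38]],px([[302,38],[600,322],[355,580],[57,290],[533,370],[405,503],[632,485],[525,598]],(205,175),6))
ms=([[-74,-75,22],[102,-75,22],[-74,75,22],[-80,37,92],[-80,-37,92],[-131,-32,38],[-131,32,38]],px([[255,517],[388,330],[42,428],[87,370],[197,408],[137,537],[47,495]],(270,100),4))
st=([[85,41.5,38],[85,-41.5,38],[-85,41.5,38],[-85,-41.5,38]],px([[62,42],[225,55],[52,383],[212,393]],(480,200),5))
ss=([[-85,41.5,38],[85,41.5,38],[85,-41.5,38],[-85,-41.5,38]],px([[33,97],[420,36],[473,205],[73,280]],(325,405),4))
def draw(img,c,p,L,off,sc,col=(0,0,255)):
    for q in proj(c,T(p,L)): cv2.drawMarker(img,tuple(int(v) for v in (q+.5-np.array(off))*sc-.5),col,cv2.MARKER_CROSS,9,1)
if __name__=="__main__":
    for nm,A,B,p0 in(("mag",mt,ms,[.6,.15,.75]),("set",st,ss,[.55,-.35,0])):
        for o in([(t,*A)],[(s,*B)],[(t,*A),(s,*B)]):
            p,r=fit(o,p0);print(nm,np.round(p,4),r.tolist())
        if nm=="set":
            L=[[x*a,y*b,z] for a in(-1,1) for b in(-1,1) for x,y,z in((85,41.5,38),(77,33.7,38),(30,41.5,38),(30,33.7,38),(30,26,12),(30,33.7,12))]
            a=crop(t,480,200,50,90,5);draw(a,t,p,L,(480,200),5)
            b=crop(s,325,405,125,75,4);draw(b,s,p,L,(325,405),4)
            b=cv2.copyMakeBorder(b,0,150,0,0,0);cv2.imwrite("pics/f1.png",np.hstack([a,b]))
E
python3 fit.py
```

```text
mag [0.5788 0.2091 0.8402] [[-0.1, -1.2], [1.0, -1.0], [-0.3, 0.3], [-1.1, 0.0], [0.8, 0.4], [0.1, 1.4], [0.0, -0.3], [-0.4, 0.2]]
mag [0.5797 0.2094 0.8528] [[1.2, -0.2], [0.4, 0.5], [-1.5, -0.6], [-1.6, -0.5], [-0.1, 1.4], [1.9, -0.2], [-0.2, 0.0]]
mag [0.5793 0.2092 0.8443] [[-0.3, -1.3], [0.9, -1.3], [-0.2, 0.1], [-1.2, 0.1], [0.9, 0.0], [0.2, 1.1], [0.1, -0.7], [-0.2, -0.2], [0.6, -0.1], [0.4, 0.8], [-1.7, -0.8], [-1.9, -0.6], [-0.6, 1.4], [1.2, -0.2], [-0.8, -0.1]]
set [ 0.556  -0.3883 -0.0497] [[-0.4, -0.7], [0.5, -0.8], [-1.1, 0.5], [0.9, 0.9]]
set [ 0.5585 -0.3867 -0.0487] [[-0.2, -2.2], [-0.2, -4.6], [1.5, 1.0], [-0.5, 2.4]]
set [ 0.5575 -0.3881 -0.0492] [[-0.5, -1.2], [0.4, -1.3], [-1.1, -0.1], [0.9, 0.3], [-0.6, -1.2], [-0.4, -3.6], [1.2, 2.0], [-0.9, 3.4]]
```

View pics/f1.png

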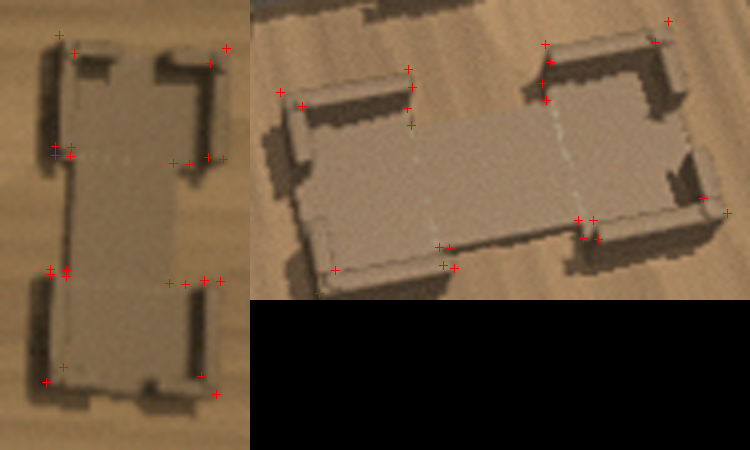

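The fits agree to about 1 mm on the magazine and about 2.5 mm on the setter. I'll check the setter again with the tile held over it. Now I approach and grip the free end of tile_1.

```bash
cat > r.py <<'E'
from workcell import *
from h import *
from scipy.spatial.transform import Rotation as Ro
M=np.array([.579,.2091,.8435])
def ori(yaw):  # tool down, jaws along the y axis of a thing at yaw; nearer half turn
    best=None
    for s in(1,-1):
        y=np.array([0,0,-1.]);z=s*np.array([-np.sin(yaw),np.cos(yaw),0])
        q=Ro.from_matrix(np.c_[np.cross(y,z),y,z]).as_quat()
        cur=Ro.from_quat(get_obs()["orientation"]);d=(Ro.from_quat(q)*cur.inv()).magnitude()
        if best is None or d<best[0]:best=(d,q)
    return best[1]
def mag(x,y,z):
    c,s=np.cos(M[2]),np.sin(M[2]);return [M[0]+c*x-s*y,M[1]+s*x+c*y,z]
def st(m=""):
    o=get_obs();print(m,round(o["time_s"],2),np.round(o["position"],4),"F",np.round(o["wrist_force"],1),"T",np.round(o["ft_torque"],2),"w",round(o["gripper_width"],4));return o
def snap(n):
    c=vision.read_camera(n);return c
E
python3 - <<'E'
from r import *
print(bot.tcp_to_tips)
q=ori(M[2])
bot.reach([.36,.34,.30],get_obs()["orientation"]);st()
bot.reach(mag(-122,0,130) if 0 else mag(-.122,0,.15),q);st();print(get_obs()["joint_pos"])
bot.servo_line(mag(-.122,0,.035),velocity=.1);st("down");print(bot.tcp_to_tips)
t=snap("top");s=snap("side");pickle.dump((t,s),open("g.pkl","wb"))
cv2.imwrite("pics/g.png",np.hstack([crop(t,230,180,100,120,4),crop(s,260,120,100,120,4)]))
E
```

```text
0.017
 1.21 [0.3599 0.3407 0.2999] F [ 0.3  0.8 -0. ] T [0.05 0.04 0.04] w 0.0855
 2.73 [0.498  0.1187 0.1501] F [-0.7 -0.8  0.3] T [ 0.03 -0.04 -0.01] w 0.0852
[ 2.30977047e-01  3.01785450e-01  1.96162803e+00  1.74725960e-04
  8.78005036e-01 -2.18349353e+00]
down 4.03 [0.4983 0.1181 0.0355] F [0.5 0.8 0.4] T [-0.04 -0.01  0.07] w 0.0855
0.017
```

View pics/g.png

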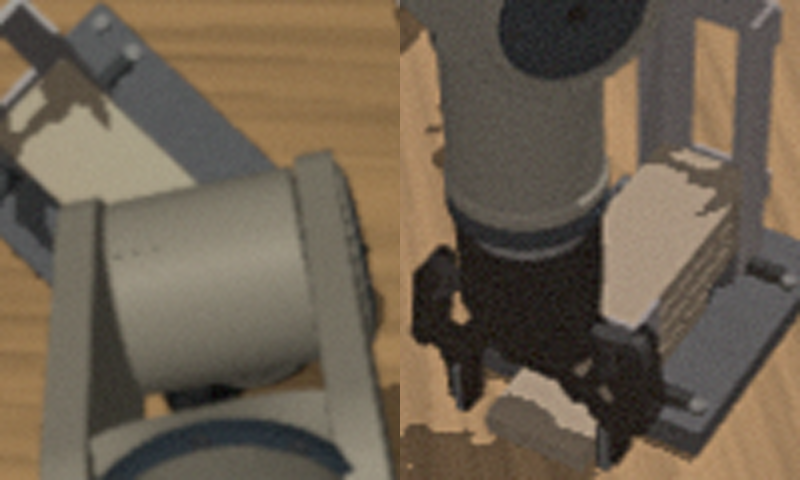

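The fingers straddle the free end with no contact force. I close and check the side load before pulling.

```bash
python3 - <<'E'
from r import *
hand.move_gripper(.05,40);o=st("grip")
R=np.array([[np.cos(M[2]),np.sin(M[2])],[-np.sin(M[2]),np.cos(M[2])]])
print("F mag",R@o["wrist_force"][:2])
hand.move_gripper(.05,80);st("80N")
for x in(-.137,-.157):
    bot.servo_line(mag(x,0,.0355),velocity=.06);o=st(x);print("F mag",R@o["wrist_force"][:2])
E
```

```text
grip 4.47 [0.4982 0.118  0.0357] F [-1.  0.  8.] T [-0.13  0.23 -0.01] w 0.0631
F mag [-0.62955216  0.71604939]
80N 4.68 [0.4983 0.118  0.036 ] F [-2.6 -1.4 12.9] T [-0.13  0.41  0.11] w 0.0622
-0.137 5.08 [0.4898 0.1074 0.0362] F [ 4.7  2.8 -0.4] T [ 0.54 -0.51 -0.17] w 0.0615
F mag [ 5.22250194 -1.65305182]
-0.157 5.57 [0.4764 0.0924 0.0362] F [3.3 2.5 0.4] T [ 0.58 -0.54 -0.32] w 0.0618
F mag [ 4.03754845 -0.80692395]
```

```bash
python3 - <<'E'
from r import *
R=np.array([[np.cos(M[2]),np.sin(M[2])],[-np.sin(M[2]),np.cos(M[2])]])
for x in(-.185,-.21,-.235,-.247):
    bot.servo_line(mag(x,0,.0355),velocity=.07);o=st(x);print("F mag",R@o["wrist_force"][:2])
bot.dwell(.1);st()
t=snap("top");s=snap("side");pickle.dump((t,s),open("p.pkl","wb"))
cv2.imwrite("pics/p.png",np.hstack([crop(t,200,170,130,150,3),crop(s,240,110,130,150,3)]))
E
```

```text
-0.185 6.12 [0.4551 0.0703 0.0354] F [-1.7 -5.1  1.4] T [-0.77 -0.   -0.31] w 0.0621
F mag [-4.89412686 -2.13764757]
-0.21 6.62 [0.4383 0.0518 0.0353] F [-2.  -5.7 -0.4] T [-0.73  0.19 -0.18] w 0.0616
F mag [-5.55738165 -2.28793569]
-0.235 7.13 [0.4226 0.0333 0.0355] F [ 1.2 -1.  -2.2] T [-0.12  0.18 -0.05] w 0.0615
F mag [ 0.06192175 -1.51568725]
-0.247 7.46 [0.4144 0.0243 0.0355] F [ 1.   0.2 -3. ] T [-0.18  0.15  0.03] w 0.0617
F mag [ 0.85867518 -0.59937576]
 7.56 [0.415  0.0246 0.0355] F [ 0.4  0.6 -2.7] T [-0.21  0.12 -0.06] w 0.0616
```

View pics/p.png

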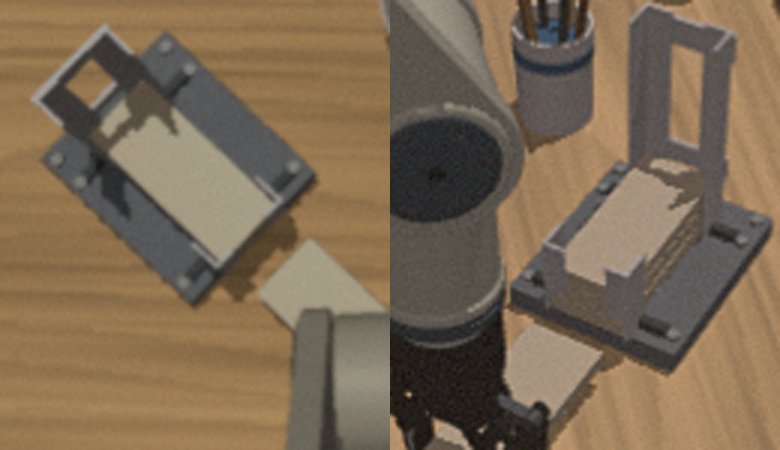

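tile_1 is out and held, with its weight of about 2.7 N on the wrist, and the stack has dropped squarely onto the bed. Next I move it to the clear bench and lower it under force watch.

```bash
python3 - <<'E'
from r import *
bot.servo_line([.438,-.015,.0365],velocity=.12)
f0=st("over")["wrist_force"][2]
bot.servo_line([.438,-.015,.019],velocity=.05);st()
for z in np.arange(.018,.0095,-.001):
    bot.servo_line([.438,-.015,z],velocity=.03);o=st("z%.4f"%z)
    if o["wrist_force"][2]-f0>2.5: break
bot.dwell(.1);st()
s=snap("side");t=snap("top");pickle.dump((t,s),open("l.pkl","wb"))
cv2.imwrite("pics/l.png",np.hstack([crop(s,220,180,130,110,4),crop(t,290,220,70,110,4)]))
E
```

```text
over 8.19 [ 0.4376 -0.015   0.0364] F [-1.4  0.5 -2.3] T [-0.17  0.13  0.05] w 0.0619
 8.69 [ 0.4376 -0.0148  0.0186] F [ 0.1 -0.1 -3.2] T [-0.14  0.13  0.03] w 0.062
z0.0180 8.94 [ 0.4381 -0.015   0.0181] F [-0.6 -0.3 -3.5] T [-0.11  0.11 -0.  ] w 0.0619
z0.0170 9.19 [ 0.438 -0.015  0.017] F [ 0.  -0.7 -2.9] T [-0.11  0.1  -0.03] w 0.0618
z0.0160 9.44 [ 0.438 -0.015  0.016] F [ 0.9  0.4 -2.1] T [-0.15  0.07  0.02] w 0.062
z0.0150 9.69 [ 0.4381 -0.015   0.015 ] F [-0.1 -0.7 -1.2] T [-0.12  0.07  0.01] w 0.0616
z0.0140 9.94 [ 0.4381 -0.015   0.0142] F [-0.8 -0.2  3.7] T [-0.04  0.14  0.02] w 0.0617
 10.04 [ 0.4381 -0.015   0.0142] F [-1.1 -0.2  3.7] T [-0.07  0.16  0.07] w 0.0615
```

View pics/l.png

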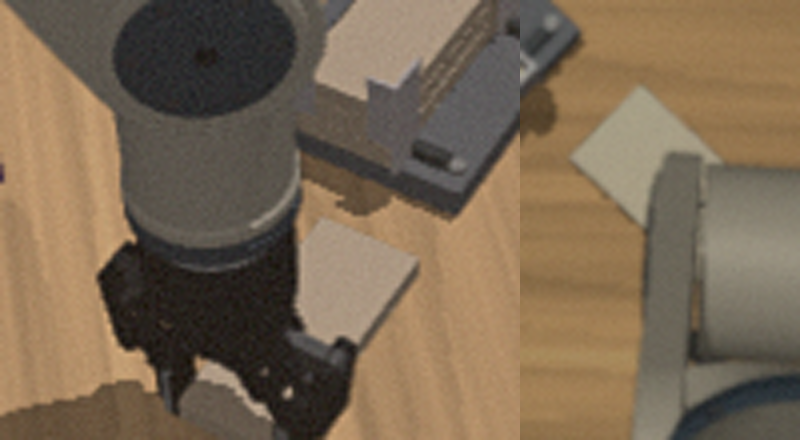

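```bash
python3 - <<'E'
from r import *
bot.servo_line([.438,-.015,.0136],velocity=.03);st()
hand.move_gripper(.075,20);hand.move_gripper(.085);st("open")
bot.servo_line([.438,-.015,.09],velocity=.15)
bot.reach([.36,-.26,.2],get_obs()["orientation"]);st()
t=snap("top");s=snap("side");pickle.dump((t,s),open("m.pkl","wb"))
cv2.imwrite("pics/m.png",np.hstack([crop(t,285,220,80,90,5),crop(s,235,205,100,100,4)[:450] if 0 else cv2.resize(crop(s,235,205,90,90,5),(400,450))]))
E
```

```text
10.39 [ 0.4381 -0.015   0.0141] F [-3.1 -0.5 14. ] T [-0.09  0.5   0.04] w 0.0615
open 10.94 [ 0.438  -0.015   0.0135] F [ 0.2  0.5 -0. ] T [-0.03  0.   -0.01] w 0.0847Traceback (most recent call last):
  File "<stdin>", line 5, in <module>
workcell.IKError: the arm cannot take that pose within its joint ranges
```

```bash
python3 - <<'E'
from r import *
bot.reach([.36,-.26,.2],ori(.2));st()
t=snap("top");s=snap("side");pickle.dump((t,s),open("m.pkl","wb"))
cv2.imwrite("pics/m.png",np.hstack([crop(t,285,220,80,90,5),crop(s,235,205,80,90,5)]))
E
```

```text
12.68 [ 0.3599 -0.2592  0.1991] F [-0.5  0.  -0.3] T [-0.04 -0.01  0.  ] w 0.0853
```

View pics/m.png

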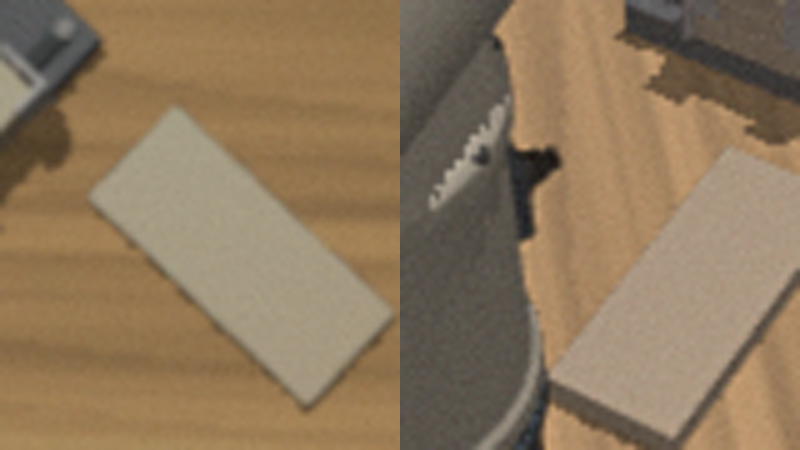

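```bash
python3 - <<'E'
from fit import *
t,s=pickle.load(open("m.pkl","rb"))
A=(t,[[75,-32,16],[75,32,16],[-75,32,16],[-75,-32,16]],px([[177,105],[88,195],[307,409],[394,312]],(285,220),5))
B=(s,[[75,32,16],[-75,32,16],[-75,-32,16]],px([[335,147],[152,380],[275,442]],(235,205),5))
for o in([A],[B],[A,B]):
    p,r=fit(o,[.482,.034,.84]);d=p[:2]-[.438,-.015];c,sn=np.cos(p[2]),np.sin(p[2])
    print(np.round(p,4),"along",d@[c,sn],"lat",d@[-sn,c],r.tolist())
E
```

```text
[0.4806 0.0342 0.8292] along 0.06502121572692604 lat 0.0018259380552395135 [[-0.1, -0.4], [-0.3, 0.2], [-0.1, -0.1], [0.6, 0.3]]
[0.4844 0.0326 0.825 ] along 0.0664022607771608 lat -0.0017773362064347417 [[0.0, 0.1], [-0.6, -0.2], [0.5, 0.1]]
[0.4822 0.0336 0.8315] along 0.06570186382442118 lat 9.238268366717345e-05 [[0.1, -1.1], [-0.1, -0.4], [0.2, -0.8], [0.8, -0.4], [-1.2, -0.1], [-1.5, -0.3], [-0.4, -0.1]]
```

Averaging the two cameras puts the tile within 0.1 mm of where the grip must have left it sideways, so I use the averaged setter pose as well. Now I regrasp at mid-length, lift, and hover over the setter.

```bash
python3 - <<'E'
from r import *
q=ori(.832)
bot.reach([.4822,.0336,.11],q)
bot.servo_line([.4822,.0336,.0145],velocity=.1);st("down")
hand.move_gripper(.05,30);st("grip30")
hand.move_gripper(.05,70);st("70")
bot.servo_line([.4822,.0336,.15],velocity=.12);st("lift")
q2=ori(-.049)
bot.reach([.5572,-.3878,.12],q2);st()
bot.servo_line([.5572,-.3878,.064],velocity=.1);bot.dwell(.1);st("hover")
t=snap("top");s=snap("side");pickle.dump((t,s),open("hv.pkl","wb"))
cv2.imwrite("pics/hv.png",crop(s,320,390,130,90,6))
E
```

```text
down 15.14 [0.4826 0.0336 0.0149] F [ 0.5 -0.7  0.8] T [-0.    0.01 -0.04] w 0.085
grip30 15.47 [0.4826 0.0336 0.0152] F [-1.1 -1.3  5.2] T [0.05 0.16 0.06] w 0.0632
70 15.69 [0.4826 0.0337 0.0156] F [-2.1 -0.9 11.8] T [-0.03  0.43  0.05] w 0.062
lift 16.98 [0.4817 0.0336 0.1493] F [ 0.5  0.  -2.6] T [-0.   -0.02  0.05] w 0.0621
 18.56 [ 0.5575 -0.3865  0.12  ] F [-0.3  0.4 -3. ] T [0.02 0.02 0.  ] w 0.0622
hover 19.37 [ 0.5578 -0.3882  0.0648] F [ 0.7  0.2 -2.5] T [-0.03  0.   -0.01] w 0.0618
```

View pics/hv.png

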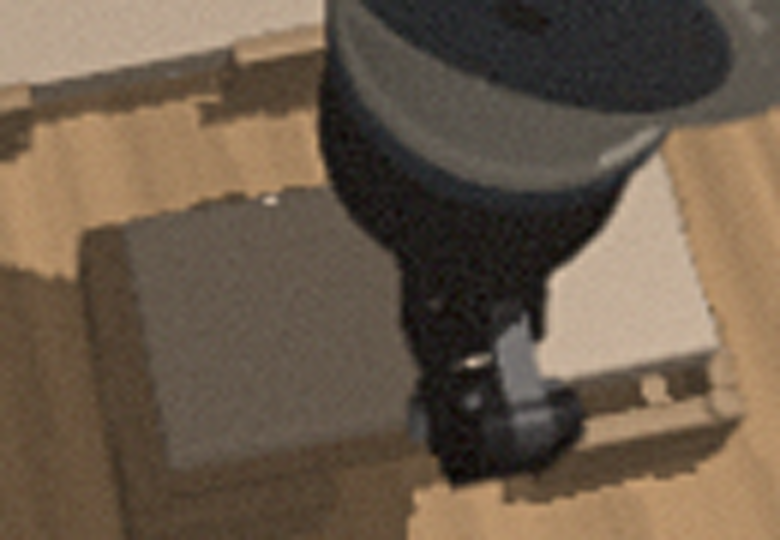

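The tile hovers level over the setter. I descend with a force stop: wall tops would show at TCP z of about 0.053, the floor at about 0.027.

```bash
python3 - <<'E'
from r import *
p=[.5572,-.3878]
f0=get_obs()["wrist_force"]
for z in list(np.arange(.058,.044,-.002))+list(np.arange(.042,.0285,-.003)):
    bot.servo_line([*p,z],velocity=.04);o=st("z%.4f"%z)
    d=o["wrist_force"]-f0
    if d[2]>5 or np.hypot(*d[:2])>8: print("STOP");break
E
```

```text
z0.0580 19.77 [ 0.5569 -0.3876  0.0576] F [ 0.  -0.6 -2.5] T [ 0.03  0.   -0.03] w 0.0619
z0.0560 20.02 [ 0.5571 -0.3877  0.0558] F [-0.3  0.7 -1.7] T [-0.03 -0.07  0.03] w 0.0626
z0.0540 20.27 [ 0.5571 -0.3877  0.0539] F [ 0.4 -0.  -3.7] T [-0.   -0.03  0.03] w 0.0619
z0.0520 20.52 [ 0.5573 -0.388   0.0527] F [-3.2  0.8  4.2] T [0.4  0.08 0.16] w 0.0619
STOP
```

The tile touches the wall top on the +y side (roll moment +0.4 N m). I lift slightly and step toward -y.

```bash
python3 - <<'E'
from r import *
for dy in(.001,.002,.003):
    p=[.5572,-.3878-dy]
    bot.servo_line([*p,.0545],velocity=.04);bot.dwell(.05)
    bot.servo_line([*p,.0515],velocity=.03);bot.dwell(.05);o=st("dy%g"%dy)
    if o["wrist_force"][2]<1.5:
        bot.servo_line([*p,.049],velocity=.03);bot.dwell(.05);o=st("in?")
        break
E
```

```text
dy0.001 21.12 [ 0.557  -0.3887  0.0511] F [-0.3  0.  -3. ] T [-0.06  0.08  0.05] w 0.0624
in? 21.42 [ 0.5571 -0.3887  0.0489] F [-0.3 -0.1 -2.8] T [-0.04  0.07  0.02] w 0.0618
```

```bash
python3 - <<'E'
from r import *
p=[.5572,-.3893]
bot.servo_line([*p,.048],velocity=.03);st()
for z in list(np.arange(.046,.0295,-.002))+list(np.arange(.029,.0225,-.001)):
    bot.servo_line([*p,z],velocity=.04);o=st("z%.4f"%z)
    f=o["wrist_force"]
    if f[2]>1.5 or np.hypot(*f[:2])>8: print("STOP");break
bot.dwell(.1);st()
E
```

```text
21.67 [ 0.5571 -0.3893  0.0479] F [-0.3  0.5 -3. ] T [ 0.05  0.02 -0.03] w 0.0623
z0.0460 21.92 [ 0.5571 -0.3892  0.0458] F [-0.2  0.1 -3.7] T [-0.02 -0.03  0.03] w 0.0623
z0.0440 22.17 [ 0.5571 -0.3892  0.0438] F [ 0.5  0.2 -2.9] T [-0.02 -0.01  0.04] w 0.0616
z0.0420 22.42 [ 0.5571 -0.3893  0.0418] F [-0.6 -1.2 -3.5] T [0.   0.03 0.03] w 0.0619
z0.0400 22.67 [ 0.5571 -0.3892  0.0398] F [ 0.2 -0.5 -2.6] T [ 0.03 -0.01 -0.04] w 0.062
z0.0380 22.92 [ 0.5571 -0.3893  0.0378] F [-0.6  0.6 -3.8] T [ 0.   -0.02 -0.01] w 0.0623
z0.0360 23.17 [ 0.5571 -0.3892  0.0358] F [-0.8  0.2 -1.9] T [-0.08  0.04  0.02] w 0.0622
z0.0340 23.42 [ 0.5571 -0.3892  0.0338] F [ 0.2 -0.2 -2.3] T [-0.   -0.01  0.01] w 0.0624
z0.0320 23.67 [ 0.5571 -0.3892  0.0318] F [-0.7 -0.7 -3.5] T [-0.04 -0.01 -0.01] w 0.0617
z0.0300 23.92 [ 0.5571 -0.3892  0.0298] F [-0.2 -0.7 -3. ] T [ 0.01 -0.05  0.08] w 0.0622
z0.0290 24.17 [ 0.5572 -0.3893  0.0289] F [ 0.4 -0.1 -2.4] T [ 0.05  0.01 -0.02] w 0.0618
z0.0280 24.42 [ 0.5571 -0.3893  0.0279] F [ 0.7  0.2 -2.5] T [ 0.01 -0.01  0.  ] w 0.0622
z0.0270 24.67 [ 0.5573 -0.3893  0.0277] F [-2.7  1.8  5.4] T [ 0.21  0.41 -0.03] w 0.0625
STOP
 24.77 [ 0.5573 -0.3893  0.0277] F [-1.7  1.9  5.6] T [ 0.14  0.44 -0.06] w 0.062
```

Contact came at z = 0.0277, the floor height. I seat it lightly, release gently, retreat and look.

```bash
python3 - <<'E'
from r import *
p=[.5572,-.3893]
bot.servo_line([*p,.0267],velocity=.02);st()
hand.move_gripper(.05,20);st("soft")
hand.move_gripper(.072);st("open")
bot.servo_line([*p,.12],velocity=.1);st("up")
bot.reach([.34,-.1,.28],ori(.2));bot.dwell(.3);st()
t=snap("top");s=snap("side");pickle.dump((t,s),open("e.pkl","wb"))
a=crop(t,475,195,60,100,4);b=crop(s,325,400,130,80,4)
m=crop(t,205,175,125,100,3)
B=np.zeros((600,800,3),np.uint8)
for i,(x,y) in zip((a,b,m),((0,0),(250,0),(250,325))):
    B[y:y+i.shape[0],x:x+i.shape[1]]=i[:600-y,:800-x]
cv2.imwrite("pics/e.png",B)
E
```

```text
25.02 [ 0.5572 -0.3893  0.0276] F [-2.8  2.9  8.1] T [0.3  0.54 0.04] w 0.0622
soft 25.23 [ 0.5573 -0.3894  0.0277] F [-3.7  2.   8.1] T [0.31 0.54 0.04] w 0.0622
open 25.5 [ 0.5574 -0.3894  0.0267] F [-0.3 -0.2 -0.8] T [-0.05  0.04  0.03] w 0.0719
up 26.58 [ 0.5568 -0.389   0.1192] F [-0.5 -0.7 -0.2] T [0.03 0.02 0.  ] w 0.0717
 28.35 [ 0.3402 -0.1002  0.2798] F [-0.5  0.  -0.5] T [-0.    0.04 -0.03] w 0.072
```

View pics/e.png

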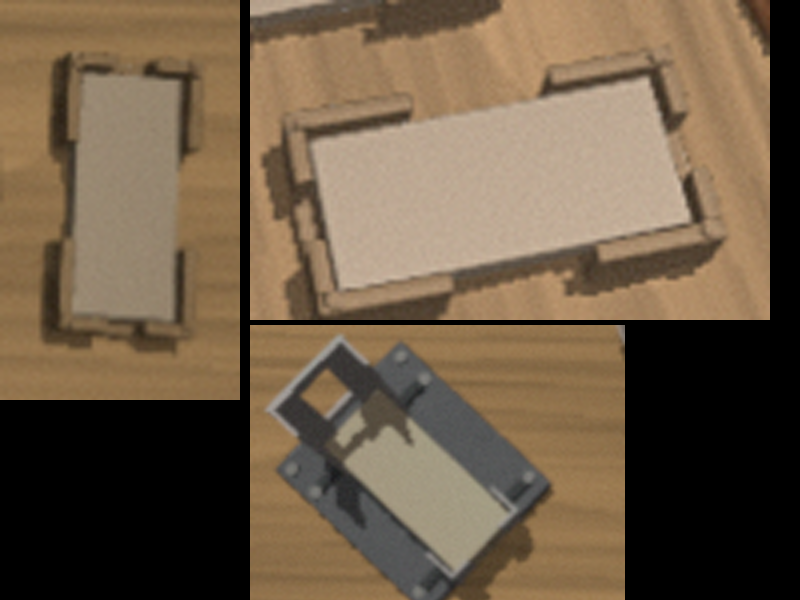

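The tile sits inside all four corner walls and the stack is square on the bed. Because the contact had a pitch moment, I make one numeric check of height and tilt before handing in.

```bash
python3 - <<'E'
from fit import *
t,s=pickle.load(open("e.pkl","rb"))
A=px([[80,73],[182,80],[178,321],[73,315]],(475,195),4)   # (+,+),(+,-),(-,-),(-,+)
B=px([[400,80],[440,220],[90,290],[62,140]],(325,400),4)
L=np.array([[75,32],[75,-32],[-75,-32],[-75,32]])
def f(p,res=True):
    x,y,yaw,z,pi,ro=p[:6]
    Lz=np.c_[L,1000*z+L@[pi,ro]]
    P=T([x,y,yaw],Lz)
    return np.concatenate([(proj(t,P+[*p[6:8],0])-A).ravel(),(proj(s,P-[*p[6:8],0])-B).ravel(),np.array(p[6:8])/.002])
r=least_squares(f,[.557,-.389,-.05,.028,0,0,0,0],x_scale=[.01,.01,.1,.01,.05,.05,.002,.002]);J=np.linalg.inv(r.jac.T@r.jac)
print(np.round(r.x,4),"sd",np.round(np.sqrt(np.diag(J))*.5,4),np.round(r.fun,1))
E
```

```text
[ 0.557  -0.3895 -0.0467  0.0267 -0.027  -0.0476 -0.0012 -0.0012] sd [0.0006 0.0004 0.0044 0.0027 0.0146 0.032  0.0004 0.0008] [-0.3 -0.1  0.2 -0.2 -0.   0.1 -0.2 -0.2 -0.5 -0.3  0.9  0.7  0.1  0.1
 -0.7 -0.3 -0.6 -0.6]
```

The height of the tile's top is right at 26.7 ± 2.7 mm (28 expected), but the pitch of -0.027 ± 0.015 is not conclusive. There is plenty of time, so I touch both ends lightly with closed fingers and compare heights.

```bash
python3 - <<'E'
from r import *
hand.move_gripper(0,20)
c=np.array([.557,-.3893]);u=np.array([np.cos(.049),-np.sin(.049)])
q=ori(-.049)
for d in(-.055,.055):
    p=c+d*u
    if d<0: bot.reach([*p,.12],q)
    else: bot.servo_line([*p,.075],velocity=.15)
    bot.servo_line([*p,.052],velocity=.1);f0=get_obs()["wrist_force"][2]
    for z in np.arange(.050,.0405,-.001):
        bot.servo_line([*p,z],velocity=.05);o=get_obs()
        if o["wrist_force"][2]-f0>3: break
    st("d%g"%d)
    bot.servo_line([*p,.08],velocity=.15)
st()
E
```

```text
d-0.055 33.08 [ 0.5022 -0.3867  0.0451] F [-3.3  1.  11.9] T [0.42 0.47 0.02] w -0.0001
d0.055 36.48 [ 0.6121 -0.3921  0.0451] F [-2.7  1.7  8.4] T [0.31 0.44 0.01] w -0.0002
 36.88 [ 0.6123 -0.3923  0.0805] F [-0.4 -0.3 -0.6] T [-0.01 -0.03  0.05] w -0.0001
```

Both ends stop at a tip height of 28.1 mm (28 expected), so the tile is flat and fully down. I retreat, check that nothing moved, and hand in.

```bash
python3 - <<'E'
from r import *
o=get_obs();bot.servo_line([*o["position"][:2],.16],velocity=.15)
bot.reach([.34,-.1,.28],ori(.2));bot.dwell(.3);st()
t=snap("top");t0=pickle.load(open("e.pkl","rb"))[0]
d=cv2.absdiff(cv2.GaussianBlur(t["frame"],(5,5),0),cv2.GaussianBlur(t0["frame"],(5,5),0)).max(2)
print("setter diff",d[195:295,475:535].max(),"mag diff",d[175:275,205:315].max())
hand_in()
E
```

```text
39.4 [ 0.3402 -0.1002  0.2798] F [ 0.2 -0.7 -0.8] T [ 0.07  0.02 -0.02] w -0.0001
setter diff 3 mag diff 3
the job is handed in; nothing more can be done
```

I drew tile_1 straight out of the magazine, and the three tiles above dropped squarely onto the bed. I set it down on the clear bench, regrasped it at mid-length, lowered it into the empty setter, and handed the job in at about 39.4 s of the 51 s allowed.

- **First try at the setter:** the tile touched the wall top on the +y side with about 7 N of added force. I backed up, stepped 1 mm toward -y, and it then went down freely to floor height.
- **Tile in the setter:** a light touch at each end read 28.1 mm for the tile's top, where 28 mm is right, so it lies flat and fully down. The fit from the camera images had hinted at a slight tilt (-0.027 ± 0.015 rad), which the touch check did not bear out.
- **Nothing else moved in the last step:** the final picture matches the one taken just before the touch check around both the setter and the magazine. I did not compare the other objects against the first picture.
- **Camera disagreement:** the two cameras differed by about 2–4 mm on positions, so I averaged them and relied on the force readings for the final fit.

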